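# Mesh a thread comb leaf with a spindle and check that it sits flat

### The arm

A 6-joint arm with a two-finger parallel gripper is mounted at the origin on a cart in front of the work surface, level with it; the furniture and walls round the work are solid. World frame = base frame: x ahead of the robot, y to its left, z up, the work surface at z = 0. Lengths are in mm, angles in rad, forces in N, time in s.
With the tool pointing down it reaches from about 325 to 900 mm from the base axis. Payload 3.5 kg.
Tool frame: the origin (TCP) lies midway between the tips of the shut fingers; the grasp point (between the pads) lies env.hold_point_z behind it (env.hold_point_z is the distance from the TCP to the grasp point, in mm); z points along the fingers, y is the line along which they close (so a half turn about z gives the same grasp; the last joint's range is limited). The gripper opens to 85 mm and grips with 20 to 120 N. Pads are 22 mm wide; open, the fingers measure 114 mm over their backs; the gripper's body (76 mm by 85 mm) begins 54 mm behind the grasp point. The pads swing forward as they close: fully open they stand 13 mm farther back than shut.
Start: joints at [1.214, 0.276, -0.026, 1.268, 0, 1.467], TCP at [156.934, 604.974, 231.313] pointing down, gripper open.
Joint ranges: [-3.12, 3.12], [-0.85, 1.88], [-1.08, 1.24], [-1.95, 2.15], [-1.57, 1.53], [-3.14, 3.14]. Speed limits (rad/s): [2.57, 2.57, 3.14, 3.14, 3.14, 3.14].

### API

Orientations are given as a 3x3 rotation matrix whose columns are the frame's x, y, z axes.
In Python, from rig import sensors, read_camera, calibration, env gives the robot as it stands. The module is installed in compiled form; this text tells all that it offers.
- The arm moves only by the tool carry_out, never from a script. Its argument "deltas" is a list of rows, each a list of 4 numbers: the shift along the tool's x, y, z in cm, then the turn about the tool's z in degrees. In form: [[tx, ty, tz, turn], ...]. A call has 1 to 12 rows; each row shifts and turns the commanded pose from where the row before left it, along the tool's axes as they then stand; what a row does not reach is not made up. A row lasts 1/8 s, in which the tool goes at most 62.5 mm and 10.7 degrees, less where a joint would pass 70% of its speed; a pose out of reach is approached as far as the arm can. A call is refused whole if a number of a shift passes 6.25 or a number of a turn 10.7, either way. A call with a gripper value outside its range is refused whole. "grip" is the closure, from 0 (fully open) to 1 (shut), set as the call begins (left out, the last holds). The fingers move at their own pace and stop on an object; the grip force is fixed at half the most. Time passes only in rows, so rows that do not move let the fingers close. It gives the time, the measured TCP pose, the force, the opening and the grip force at its end, in the units of the state.
- sensors.get_state(): the state, without advancing time (a new reading comes with each control period).
- read_camera(name): name is "scene" or "top"; returns (picture, depth): 384x512x3 uint8, red, green, blue; 384x512 float32, mm along the optical axis (not along the pixel's ray), 0 where there is no reading.
- calibration(name): a dict with "fx", "fy", "cx", "cy" (pixels), "position" and "attitude" of the camera in the world. Camera axes: x right, y down, z forward; pixel columns grow to the right and rows downward; lengths in mm; the calibration is good to about 2 mm. A picture is of the moment at which its call begins. calibration takes no time and is no camera call.
- env.finish_job(): hands the job in; it is judged then, once.
The state is a dict: "clock": time; "joint_positions": joint angles; "qvel": joint speeds; "joint_efforts": joint torques, N m; "eef_pos": TCP position; "tool_rot": TCP orientation; "ft_force": force on the tool from outside, world axes, zero at the start; "torque": the same for the moment, N m; "grip_width": finger opening in mm; "grasp_force": force on a finger pad.
Only numpy, scipy, OpenCV 4.12 (cv2) and the standard library are available. Lean on these libraries where they do the work, as an engineer would, in place of code of your own. Each camera call takes 0.05 s, during which the arm holds its last target. There are 200 camera calls.

### The job

With the fingertips, push the brass comb leaf across the check table until, with its middle mark on the table's white centre line, all its teeth sit fully home in the threads of the spindle and it lies square against it, without forcing it. Only after that, slide the check bar with the red grip forward until it rests against the back of the leaf, which shows that the leaf sits flat. Leave the leaf meshed there and the bar against it, and leave the other things alone.

Things in the scene. Friction and masses are not known exactly. Their poses are not given: they have to be found in the camera images.
- check_table: Fixed dark steel check table, top 18 mm above the worktop, x -110 to +70 and y -100 to +100 mm of its origin (at worktop height); only the leaf and the bar stand on it. x points across it from the bar to the spindle, z up. A painted white centre line runs along y 0. Beyond the far edge two blue saddles (x 71 to 111, y +-86 to +-102, 42 mm high) hold the spindle.
- thread_mid (a point): Point on the spindle's middle crest that faces the leaf: x 72, y 0, z 22 mm in the table's frame. The bright steel spindle lies along the table's y, axis at x 90, z 22 mm, with 13 ring-shaped crests of radius 18 mm at y 0, +-12, +-24 ... +-72 mm; crest tops 2.5 mm wide, grooves between them 6 mm deep, flanks at 30 degrees.
- comb_leaf: Loose brass plate 34 (x) x 96 (y) x 8 mm, 0.13 to 0.25 kg, flat on the table; a white mark across its middle (y 0). Origin: centre of its underside, teeth not counted; back edge x -17 mm. Teeth (+x edge) face the spindle within 0.25 rad. Fully meshed on the centre line: x 55, y 0 mm in the table's frame, axes parallel. Tips riding on crests: x 49. One groove off: y +-12. Over 60 N is forcing.
- leaf_tips (a point): Middle of the leaf's toothed edge, level with the tooth tips (x 23, y 0, 4 mm up, in the leaf's frame). 8 teeth, 6 mm long, 2 mm wide at the tip, 9 mm at the root, at y +-6, +-18, +-30, +-42 mm. They slip into the grooves from up to 3 mm off along the spindle. Leaf, table and spindle are oiled and slippery; fingers grip the leaf's edges, so it may need a small sideways shift to drop in.
- check_bar (a joint): Travel in m of the check bar along the table's +x; 0 to 0.01 at the start. At 0 its front face is at x -70 mm, its rear at x -84 mm in the table's frame. It meets the back of a fully meshed leaf at 0.108. It slides with about 1.5 N of friction, and stays where it is left.
- bar_front (a point): Middle of the check bar's front face, 9 mm above the table. The bar is an aluminium beam 14 mm thick (x), 170 mm long (y), top 17 mm above the table; on its middle a red grip 10 mm thick (x), 44 mm wide (y), up to 41 mm above the table, its rear face flush with the beam's.
- tape_roll: Roll of paper tape, 96 mm across, 20 mm high; bystander. Origin: centre of its underside.
- glaze_jar: Small glass jar with a screw lid, 51 mm across, 68 mm high; bystander. Origin: centre of its underside.
- saucer: Small palette saucer, 79 mm across, 26 mm high; bystander. Origin: centre of its underside.
Not all that is in view belongs to the job. Of the things like the comb_leaf, leave any that is turquoise; of the rest the smaller one is meant.

How it is judged (in metres and radians):
On the way, in this order (a step that is already met when the one before it is completed fails the run):
1. the leaf is fully meshed on the centre line and square to the spindle while the check bar is still at least 15 mm clear of it (x of comb_leaf in the frame of check_table above 0.0535 m and y of comb_leaf in the frame of check_table between -0.004 and 0.004 m and angle between the y axis of comb_leaf and the y axis of check_table, either way round below 0.03 rad and value of joint check_bar below 0.093 m), for 0.2 s.
2. the check bar rests against the back of the meshed leaf (x of comb_leaf in the frame of check_table above 0.0535 m and y of comb_leaf in the frame of check_table between -0.004 and 0.004 m and value of joint check_bar above 0.1055 m), for 0.2 s.
At the end, for the whole second after the job is handed in: The leaf lies flat on the table, its teeth in the spindle's threads within 1.5 mm of fully home and square to the spindle within 0.03 rad, its middle within 4 mm of the centre line (in the right grooves), at rest, and the check bar stands within 2.5 mm of where it meets a fully meshed leaf (all of step 2 and x of comb_leaf in the frame of check_table below 0.058 m and z of comb_leaf in the frame of check_table below 0.0205 m and angle between the y axis of comb_leaf and the y axis of check_table, either way round below 0.03 rad and angle between comb_leaf's own z axis and vertical below 0.04 rad and linear speed of comb_leaf below 0.01 m/s); the robot touches nothing.
It fails at once if the leaf is pushed with more than 60 N (contact force between comb_leaf and the fingers above 60 N or contact force between comb_leaf and check_bar above 60 N).
It fails at once if a bystander is moved by more than 20 mm (distance of any of tape_roll, glaze_jar, saucer from where it was at the start of the episode above 0.02 m).
It also fails if it takes over 64 s, if anything falls off the work surface, if the arm or the gripper's body presses on something with over 40 N, if the wrist force passes 120 N, or if a joint passes its speed limit or range.

## Working session

There is one attempt and no reset: what is moved stays moved. The work goes in short steps, Python scripts to look and compute and a tool call to move; the robot and the scene stay as the last step left them, time stands still between calls to the robot, and variables do not carry over. Pictures are saved under pics/ and viewed, at most 10 in all, crops included, and the job is handed in when it is done.

Besides the shell and the picture viewer there is one more tool, called after ">>>" in YAML: its name, and indented under it one key for each argument. carry_out: Moves the arm, as the interface text tells. Its arguments: {"type":"object","properties":{"deltas":{"type":"array","items":{"type":"array","items":{"type":"number"}}},"grip":{"type":"number"}},"required":["deltas"]}

```bash
mkdir -p pics; cat > h.py <<'E'
import numpy as np, cv2
from rig import sensors, read_camera, calibration, env
def cloud(name,depth):
    c=calibration(name); v,u=np.mgrid[:384,:512]
    p=np.stack([(u-c['cx'])/c['fx']*depth,(v-c['cy'])/c['fy']*depth,depth],-1)
    P=p@np.array(c['attitude']).T+np.array(c['position']); P[depth==0]=np.nan
    return P
def shot(name,fn):
    im,d=read_camera(name); cv2.imwrite('pics/'+fn,im[:,:,::-1]); P=cloud(name,d)
    np.savez('pics/'+fn[:-4]+'.npz',im=im,P=P); return im,P
E
python3 - <<'E'
from h import *
a,_=shot('top','a.png'); b,_=shot('scene','b.png')
cv2.imwrite('pics/a2.png',cv2.resize(a[:,:,::-1],(800,600)))
print(env.hold_point_z, calibration('top'), calibration('scene')['position'], sensors.get_state())
E
```

```text
18.700000000000003 {'fx': 379.38898537495294, 'fy': 379.38898537495294, 'cx': 251.25009665570408, 'cy': 185.07397466697313, 'position': array([ 327.84682628, -358.41996852, 1038.34178391]), 'attitude': array([[ 0.00217296, -0.99012781,  0.14015064],
       [-0.99962027,  0.00169923,  0.02750319],
       [-0.02746982, -0.14015719, -0.98974814]])} [ -65.77690772 -673.47320893  772.12969843] {'clock': 0.1, 'joint_positions': array([ 1.21359936e+00,  2.77089153e-01, -2.77411382e-02,  1.26799149e+00,
       -1.59641555e-05,  1.46737327e+00]), 'qvel': array([-8.29640289e-04,  4.42971384e-04,  3.28563081e-03, -7.17321736e-04,
       -3.14062911e-04,  7.92891543e-05]), 'joint_efforts': array([ 7.06901883e-04, -4.46708357e+01,  2.96128929e+01,  8.45114904e-03,
       -9.51631750e-05, -4.06114609e-06]), 'eef_pos': array([156.69357085, 604.31521607, 230.25272833]), 'tool_rot': array([[-9.67971781e-01,  2.51058063e-01, -6.93242450e-04],
       [ 2.51058946e-01,  9.67969929e-01, -1.90319031e-03],
       [ 1.93226573e-04, -2.01627923e-03, -9.99997949e-01]]), 'ft_force': array([-0.07505235, -0.42142015, -0.9014    ]), 'torque': array([ 0.03169119,  0.00485958, -0.00085475]), 'grasp_force': 0.0, 'grip_width': 85.43035695272138}
```

View pics/a2.png

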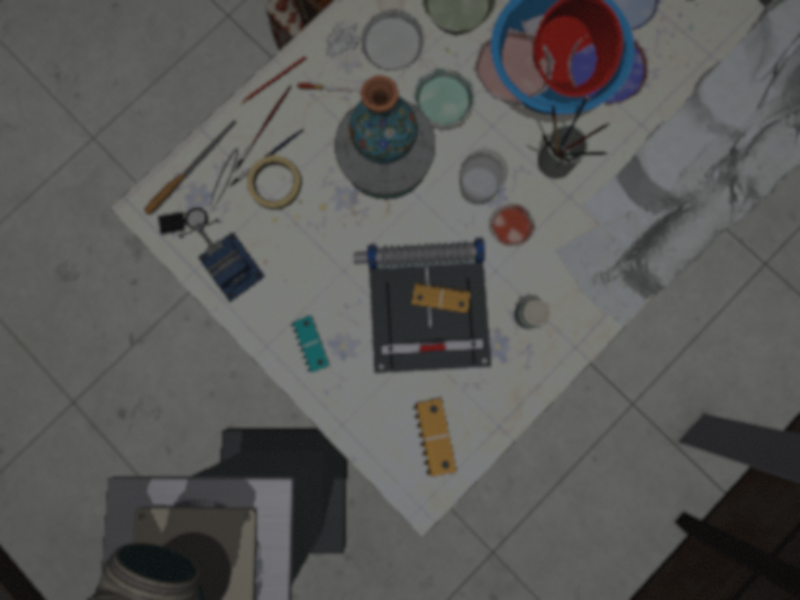

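View pics/b.png

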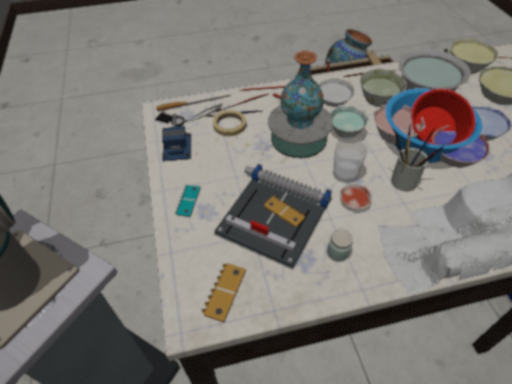

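The top picture shows the table at around (430,305) of the 800x600 view. The spindle is at its upper edge and the bar, with its red grip, is at (433,348). The orange leaf on the table at (441,298) is the one meant; the larger one stands off the table at (435,437). Next I measure both frames.

```bash
cat >> h.py <<'E'
def rect(pts):
    r=cv2.minAreaRect(pts.astype(np.float32)); return r, cv2.boxPoints(r)
def measure(fn):
    z=np.load('pics/'+fn+'.npz'); im=z['im']; P=z['P']
    hsv=cv2.cvtColor(im,cv2.COLOR_RGB2HSV)
    return im,P,hsv
E
python3 - <<'E'
from h import *
im,P,hsv=measure('a')
H,S,V=hsv[...,0],hsv[...,1],hsv[...,2]
v,u=np.mgrid[:384,:512]
roi=(u>225)&(u<325)&(v>145)&(v<245)
def rep(n,m):
    n_,lab,st,_=cv2.connectedComponentsWithStats(m.astype(np.uint8)); 
    k=1+np.argmax(st[1:,4]); q=P[lab==k]; q=q[~np.isnan(q[:,0])]
    r,b=rect(q[:,:2]); print(n,len(q),r,'z',np.median(q[:,2]).round(1)); print(b.round(1).tolist()); return q
rep('leaf',roi&(H>8)&(H<28)&(S>110)&(V>60))
q=rep('red',roi&((H<7)|(H>172))&(S>120))
bl=roi&(H>100)&(H<125)&(S>120)&(V>50)
n_,lab,st,c=cv2.connectedComponentsWithStats(bl.astype(np.uint8))
for k in range(1,n_):
    if st[k,4]>15:
        q=P[lab==k]; print('blue',st[k],np.nanmean(q,0).round(1),rect(q[~np.isnan(q[:,0])][:,:2])[1].round(1).tolist())
tab=roi&(P[...,2]>12)&(P[...,2]<24)&(V<75)&(S<90)
q=rep('table',tab)
print(hsv[185:235:8,275])
wl=roi&(S<60)&(V>95)&(P[...,2]>12)&(P[...,2]<24)&(v>165)&(v<215)&(u>262)&(u<290)
q=P[wl]; print('line',len(q)); 
print(np.c_[u[wl],v[wl],q][::4].round(1).tolist())
E
```

```text
leaf 228 ((453.22601318359375, -438.89849853515625), (47.6562385559082, 37.61076736450195), 80.53414154052734) z 25.4
[[430.79998779296875, -459.29998779296875], [467.8999938964844, -465.5], [475.70001220703125, -418.5], [438.6000061035156, -412.29998779296875]]
red 58 ((370.3937683105469, -395.90057373046875), (10.75182819366455, 38.687198638916016), 8.572114944458008) z 58.5
[[362.20001220703125, -377.6000061035156], [368.0, -415.79998779296875], [378.6000061035156, -414.20001220703125], [372.79998779296875, -376.0]]
blue [304 154   5  13  37] [ 538.  -478.3   38.1] [[521.0999755859375, -474.5], [521.4000244140625, -483.8999938964844], [554.4000244140625, -482.6000061035156], [554.0, -473.20001220703125]]
blue [236 159   4   8  28] [ 530.8 -293.6   38.7] [[520.7999877929688, -289.5], [520.9000244140625, -297.70001220703125], [540.7999877929688, -297.5], [540.7000122070312, -289.29998779296875]]
table 3852 ((429.5942077636719, -392.6851501464844), (188.98065185546875, 198.68902587890625), 3.6233184337615967) z 17.5
[[329.0, -299.5], [341.6000061035156, -497.79998779296875], [530.2000122070312, -485.8999938964844], [517.5999755859375, -287.6000061035156]]
[[ 19 152 106]
 [ 18 157 112]
 [105   7  78]
 [105  16  64]
 [100  19  40]
 [  0  52  49]
 [ 96  27  47]]
line 0
[]
```

```bash
python3 - <<'E'
from h import *
im=cv2.imread('pics/a.png')[140:250,220:335]
cv2.imwrite('pics/a3.png',cv2.resize(im,(627,600),interpolation=cv2.INTER_CUBIC))
E
```

```text
(no output)
```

View pics/a3.png

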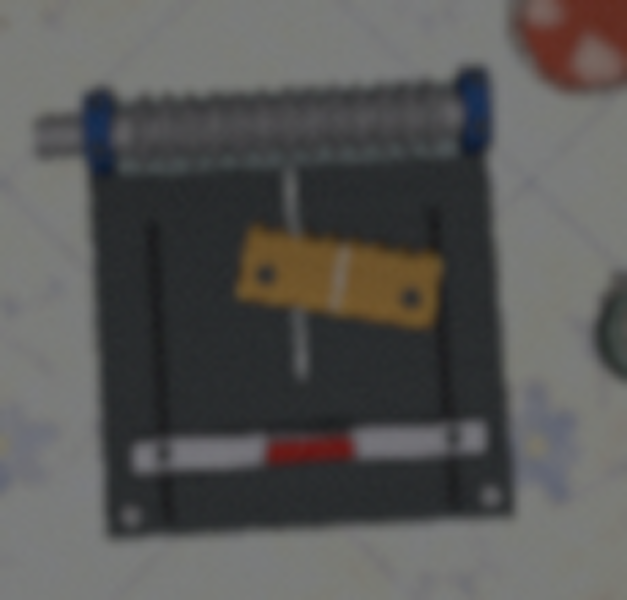

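```bash
cat >> h.py <<'E'
def ray(name,u,v,z):
    c=calibration(name); d=np.array(c['attitude'])@np.array([(u-c['cx'])/c['fx'],(v-c['cy'])/c['fy'],1.])
    p=np.array(c['position']); return (p+d*(z-p[2])/d[2])[:2]
E
python3 - <<'E'
from h import *
f=lambda X,Y,z:ray('top',219.9+X/5.452,139.9+Y/5.452,z)
for n,a in dict(nl=(110,537,18),nr=(512,515,18),fl=(92,168,18),fr=(488,150,18),line_f=(290,172,18),line_n=(302,378,18),
 leaf_fl=(248,228,26),leaf_fr=(443,255,26),leaf_nr=(434,328,26),leaf_nl=(238,298,26),mark_f=(344,246,26),mark_n=(335,310,26),barL=(133,455,35),barR=(487,436,35),redL=(268,452,59),redR=(354,448,59),
 sadL=(99,130,42),sadR=(474,108,42),bN_L=(135,472,35),bN_R=(487,452,35)).items(): print(n,f(*a).round(1))
im,P,hsv=measure('a')
m=(P[...,2]>20)&(P[...,2]<46); v,u=np.mgrid[:384,:512]
q=P[(u>248)&(u<298)&(v>152)&(v<170)&(P[...,2]>28)]
print('spindle',len(q),np.median(q,0).round(1)); print(np.polyfit(q[:,1],q[:,0],1))
E
```

```text
nl [ 328.8 -300.6]
nr [ 339.8 -496.6]
fl [ 512.1 -290.4]
fr [ 520.6 -488.4]
line_f [ 509.8 -389.6]
line_n [ 406.6 -394.9]
leaf_fl [ 480.3 -368.4]
leaf_fr [ 466.6 -464.3]
leaf_nr [ 430.5 -459.3]
leaf_nl [ 445.4 -363.4]
mark_f [ 471.2 -415.7]
mark_n [ 439.4 -411. ]
barL [ 368.  -312.4]
barR [ 377.3 -483.1]
redL [ 368.6 -377.2]
redR [ 370.5 -417.6]
sadL [ 526.7 -295.3]
sadR [ 537.  -478.9]
bN_L [ 359.9 -313.4]
bN_R [ 369.7 -482.9]
spindle 472 [ 532.  -388.9   34.8]
[-5.85200126e-02  5.09427177e+02]
```

The leaf's measured pose in the table frame is about x 9, y −21 mm, yaw −0.20 rad. The bar's front is at about −66. I move to above the gap between bar and leaf, squaring the tool to the leaf on the way.

>>> carry_out:
  deltas:
    - [-3.55, -3, 0, 0]
    - [-3.55, -3, 0, 0]
    - [-3.55, -3, 0, 0]
    - [-3.55, -3, 0, 0]
    - [-3.55, -3, 0, 0]
    - [-3.55, -3, 0, 0]
    - [-3.55, -3, 0, 0]
    - [-3.55, -3, 0, 0]
    - [-3.55, -3, 0, 0]
    - [-3.55, -3, 0, 0]
    - [-3.55, -3, 0, 0]
    - [-3.55, -3, 0, 0]
  grip: 0.5

```text
clock: 1.6
eef_pos: [479.3, 148.1, 230.9]
tool_rot: [[-0.968, 0.251, -0.001], [0.251, 0.968, 0.0], [0.001, -0.0, -1.0]]
ft_force: [0.1, 0.0, 0.2]
grip_width: 42.7
grasp_force: 0.0
```

>>> carry_out:
  deltas:
    - [-0.7, -4.6, 0, 0]
    - [-0.7, -4.6, 0, 0]
    - [-0.7, -4.6, 0, 0]
    - [-0.7, -4.6, 0, 0]
    - [-0.7, -4.6, 0, 0]
    - [-0.7, -4.6, 0, 0]
    - [-0.7, -4.6, 0, 0]
    - [-0.7, -4.6, 0, 0]
    - [-0.7, -4.6, 0, 0]
    - [-0.7, -4.6, 0, 0]
    - [-0.6, -4.6, 0, 0]
    - [-0.6, -4.6, 0, -6]

```text
clock: 3.1
eef_pos: [419.0, -406.5, 230.7]
tool_rot: [[-0.989, 0.146, -0.0], [0.146, 0.989, 0.001], [0.001, 0.001, -1.0]]
ft_force: [0.6, 0.8, -0.5]
grip_width: 42.5
grasp_force: 0.0
```

>>> carry_out:
  deltas:
    - [0, 0, 4, 0]
    - [0, 0, 4, 0]
    - [0, 0, 3, 0]
    - [0, 0, 2, 0]
    - [0, 0, 2, 0]
    - [0, 0, 0, 0]
    - [0, 0, 0, 0]

```text
clock: 3.98
eef_pos: [419.9, -405.6, 81.8]
tool_rot: [[-0.989, 0.149, 0.0], [0.149, 0.989, -0.0], [-0.0, -0.0, -1.0]]
ft_force: [-0.2, -0.2, 0.7]
grip_width: 42.5
grasp_force: 0.0
```

```bash
python3 - <<'E'
from h import *
b,_=shot('top','c.png'); s,_=shot('scene','d.png')
x=cv2.resize(b[120:270,200:350],(400,400),interpolation=cv2.INTER_CUBIC); y=cv2.resize(s[150:280,200:330],(400,400),interpolation=cv2.INTER_CUBIC)
cv2.imwrite('pics/c2.png',np.hstack([x,y])[:,:,::-1])
E
```

```text
(no output)
```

View pics/c2.png

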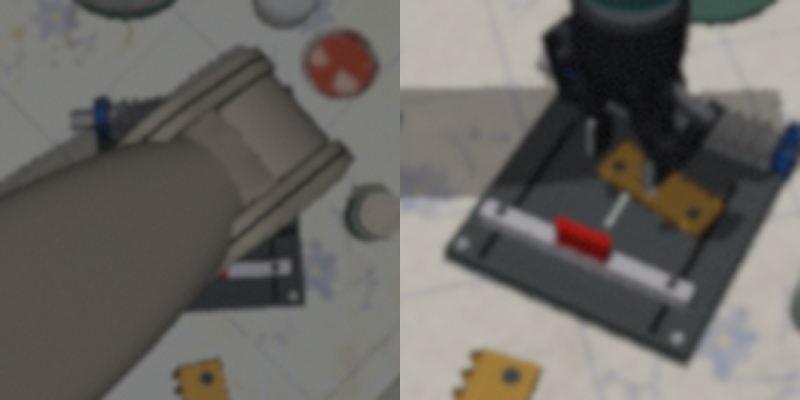

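The arm hides the leaf from the top camera, but the scene view shows the fingers above the gap behind the leaf, with clear space to the bar. I descend.

>>> carry_out:
  deltas:
    - [0, 0, 2, 0]
    - [0, 0, 2, 0]
    - [0, 0, 1.4, 0]
    - [0, 0, 0.6, 0]
    - [0, 0, 0.3, 0]
    - [0, 0, 0, 0]

```text
clock: 4.82
eef_pos: [419.9, -405.7, 18.7]
tool_rot: [[-0.989, 0.149, 0.0], [0.149, 0.989, -0.001], [-0.001, -0.0, -1.0]]
ft_force: [0.0, 0.6, -0.2]
grip_width: 43.1
grasp_force: 0.0
```

>>> carry_out:
  deltas:
    - [0, 0, 0.1, 0]
    - [0, 0, 0.1, 0]
    - [0, 0, 0, 0]

```text
clock: 5.2
eef_pos: [419.7, -405.4, 16.4]
tool_rot: [[-0.989, 0.148, 0.0], [0.148, 0.989, -0.0], [-0.0, -0.0, -1.0]]
ft_force: [-1.0, -1.1, -0.1]
grip_width: 42.4
grasp_force: 0.0
```

>>> carry_out:
  deltas:
    - [0, 0, 0.1, 0]
    - [0, 0, 0, 0]

```text
clock: 5.45
eef_pos: [419.8, -405.5, 16.2]
tool_rot: [[-0.989, 0.149, 0.0], [0.149, 0.989, -0.0], [-0.0, -0.0, -1.0]]
ft_force: [-2.4, 1.8, 5.5]
grip_width: 42.9
grasp_force: 2.7
```

>>> carry_out:
  deltas:
    - [0, 0, 0.1, 0]
    - [0, 0, 0, 0]

```text
clock: 5.7
eef_pos: [419.8, -405.5, 16.1]
tool_rot: [[-0.989, 0.148, 0.0], [0.148, 0.989, -0.0], [-0.0, -0.0, -1.0]]
ft_force: [-3.1, 2.4, 11.5]
grip_width: 42.5
grasp_force: 5.8
```

Table contact came at tool z ≈ 16.2. I raise 4 mm, then close up to the leaf.

>>> carry_out:
  deltas:
    - [0, 0, -0.4, 0]
    - [0, -0.3, 0, 0]
    - [-0.2, 0, 0, 0]
    - [-0.2, 0, 0, 0]
    - [-0.2, 0, 0, 0]
    - [-0.2, 0, 0, 0]
    - [-0.2, 0, 0, 0]
    - [0, 0, 0, 0]

```text
clock: 6.7
eef_pos: [429.3, -409.8, 18.3]
tool_rot: [[-0.989, 0.148, 0.0], [0.148, 0.989, 0.0], [-0.0, 0.0, -1.0]]
ft_force: [0.3, -0.3, -0.2]
grip_width: 42.8
grasp_force: 0.0
```

>>> carry_out:
  deltas:
    - [-0.3, 0.1, 0, -1]
    - [-0.3, 0.2, 0, -1.5]
    - [-0.3, 0.2, 0, -1.5]
    - [-0.3, 0.2, 0, -1.5]
    - [-0.3, 0.2, 0, -1.5]
    - [-0.3, 0.2, 0, -1.5]
    - [-0.3, 0.2, 0, -1.5]
    - [-0.3, 0.2, 0, -1.6]
    - [-0.3, 0.2, 0, 0]
    - [0, 0, 0, 0]

```text
clock: 7.95
eef_pos: [457.2, -394.0, 18.3]
tool_rot: [[-0.999, -0.054, 0.0], [-0.054, 0.999, 0.0], [-0.0, 0.0, -1.0]]
ft_force: [-0.3, -0.0, -0.3]
grip_width: 42.5
grasp_force: 0.0
```

```bash
python3 - <<'E'
from h import *
b,_=shot('top','e.png'); s,_=shot('scene','f.png')
y=cv2.resize(s[150:270,200:360],(800,600),interpolation=cv2.INTER_CUBIC)
cv2.imwrite('pics/f2.png',y[:,:,::-1])
E
```

```text
(no output)
```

View pics/f2.png

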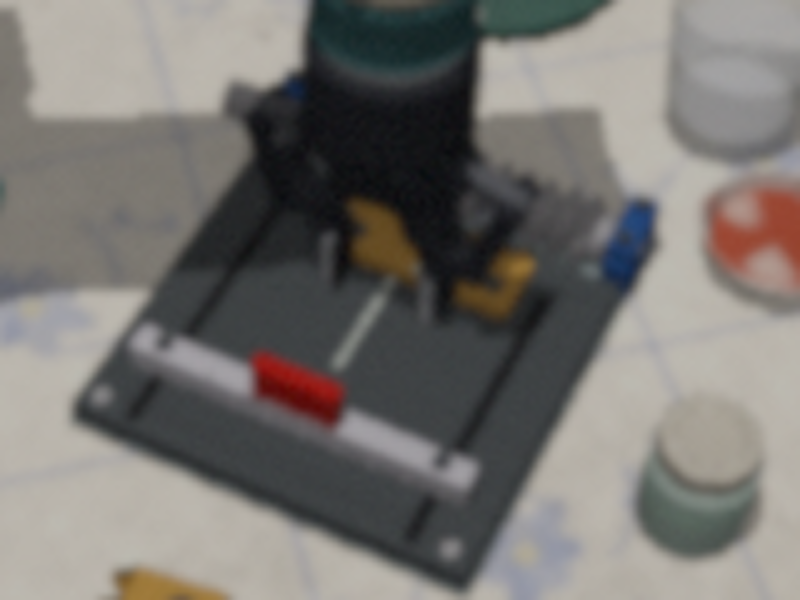

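The scene view shows the leaf pushed on and roughly square. Its right back corner is at about (507,300) in the crop. I compute its pose in the table frame.

```bash
cat >> h.py <<'E'
T=0.055; O=np.array([445.3,-392.9]); R=np.array([[np.cos(T),-np.sin(T)],[np.sin(T),np.cos(T)]])
def tab(p): return (np.asarray(p)-O)@R
E
python3 - <<'E'
from h import *
# scene offset check with the first pictures (leaf then known from top)
def leafpts(fn,lo,hi):
    im,P,hsv=measure(fn); H,S,V=[hsv[...,i] for i in range(3)]
    v,u=np.mgrid[:384,:512]; m=(H>8)&(H<28)&(S>120)&(V>60)&(v>lo)&(v<hi)&(u>240)&(u<330)
    n,l,st,_=cv2.connectedComponentsWithStats(m.astype(np.uint8)); m=np.isin(l,[k for k in range(1,n) if st[k,4]>12])
    return np.array([tab(ray('scene',a,b,26)) for a,b in zip(u[m],v[m])])
for f in 'bf':
    q=leafpts(f,180,230); print(f,len(q),rect(q)[0],'box',rect(q)[1].round(1).tolist())
    y=np.round(q[:,1]/6)*6
    print([(k,q[y==k,0].min().round(1),q[y==k,0].max().round(1)) for k in np.unique(y)], q[:,1].min(),q[:,1].max())
f=lambda X,Y,z:tab(ray('scene',199.9+X/5,149.9+Y/5,z)).round(1)
print('line',f(340,367,18),f(388,285,18),'bar ends',f(135,325,35),f(478,468,35))
E
```

```text
b 502 ((10.520946502685547, -22.917522430419922), (98.53897094726562, 40.021888732910156), 77.83721923828125) box [[-19.399999618530273, -66.9000015258789], [19.700000762939453, -75.30000305175781], [40.5, 21.0], [1.2999999523162842, 29.5]]
[(np.float64(-72.0), np.float64(-6.4), np.float64(19.9)), (np.float64(-66.0), np.float64(-18.3), np.float64(21.5)), (np.float64(-60.0), np.float64(-17.8), np.float64(21.0)), (np.float64(-54.0), np.float64(-16.3), np.float64(22.6)), (np.float64(-48.0), np.float64(-14.4), np.float64(24.8)), (np.float64(-42.0), np.float64(-13.9), np.float64(25.3)), (np.float64(-36.0), np.float64(-11.9), np.float64(27.5)), (np.float64(-30.0), np.float64(-10.4), np.float64(29.2)), (np.float64(-24.0), np.float64(-9.9), np.float64(14.0)), (np.float64(-18.0), np.float64(-7.9), np.float64(31.4)), (np.float64(-12.0), np.float64(-7.4), np.float64(32.6)), (np.float64(-6.0), np.float64(-5.8), np.float64(31.5)), (np.float64(-0.0), np.float64(-3.8), np.float64(33.7)), (np.float64(6.0), np.float64(-3.3), np.float64(35.4)), (np.float64(12.0), np.float64(-1.7), np.float64(37.7)), (
[... 604 characters left out ...]
.float64(19.9), np.float64(56.8)), (np.float64(-36.0), np.float64(22.1), np.float64(29.7)), (np.float64(-12.0), np.float64(19.4), np.float64(22.1)), (np.float64(-6.0), np.float64(21.0), np.float64(39.8)), (np.float64(0.0), np.float64(21.6), np.float64(41.5)), (np.float64(6.0), np.float64(20.0), np.float64(47.8)), (np.float64(12.0), np.float64(20.5), np.float64(52.4)), (np.float64(18.0), np.float64(22.2), np.float64(54.1)), (np.float64(24.0), np.float64(30.5), np.float64(54.8)), (np.float64(30.0), np.float64(44.6), np.float64(54.3)), (np.float64(36.0), np.float64(49.2), np.float64(49.2))] -61.162168737540014 33.37642618818479
line [-34.7  -3.9] [18.9 -2.2] bar ends [-68.   85.2] [-66.4 -87.5]
```

The leaf slipped sideways on the fingers. It is square now, at x ≈ 38, y ≈ −11. I retreat, shut the fingers and push it along y from its right end.

>>> carry_out:
  deltas:
    - [0.5, 0, 0, 0]
    - [0.5, 0, 0, 0]
    - [0, 0, -2, 0]
    - [0, 0, -2, 0]
    - [-0.9, -2, 0, 0]
    - [-0.9, -2, 0, 0]
    - [-0.9, -2, 0, 0]
    - [-1, -2, 0, 0]
    - [0, 0, 0, 0]
    - [0, 0, 0, 0]
  grip: 1

```text
clock: 9.3
eef_pos: [487.2, -471.8, 57.9]
tool_rot: [[-0.999, -0.053, -0.001], [-0.053, 0.999, 0.001], [0.001, 0.001, -1.0]]
ft_force: [0.9, -0.3, -0.1]
grip_width: -0.0
grasp_force: 0.0
```

```bash
python3 - <<'E'
from h import *
s=sensors.get_state(); print(s['eef_pos'],s['grip_width'],'table',tab(s['eef_pos'][:2]))
im,P=shot('scene','g.png'); im,P,hsv=measure('g'); H,S,V=[hsv[...,i] for i in range(3)]
v,u=np.mgrid[:384,:512]; m=(H>8)&(H<28)&(S>120)&(V>60)&(v>180)&(v<230)&(u>240)&(u<330)
q=np.array([tab(ray('scene',a,b,26)) for a,b in zip(u[m],v[m])]); print(len(q),q.min(0),q.max(0),rect(q)[1].tolist())
E
```

```text
[ 487.16200595 -471.8366936    57.94074735] -0.03523294737321055 table [ 37.459376   -81.11858165]
466 [ 19.40607079 -60.81059298] [59.91506306 36.3097992 ] [[19.28919219970703, 36.107086181640625], [19.840682983398438, -60.89704895019531], [60.37157440185547, -60.66661834716797], [59.82008361816406, 36.33751678466797]]
```

>>> carry_out:
  deltas:
    - [0, 0, 1.5, 0]
    - [0, 0, 1.2, 0]
    - [0, 0, 0.6, 0]
    - [0, 0, 0.4, 0]
    - [0, 0.2, 0, 0]
    - [0, 0.2, 0, 0]
    - [0, 0.2, 0, 0]
    - [0, 0.2, 0, 0]
    - [0, 0.2, 0, 0]
    - [0, 0.2, 0, 0]
    - [0, 0.2, 0, 0]
    - [0, 0, 0, 0]

```text
clock: 10.85
eef_pos: [487.2, -458.5, 21.3]
tool_rot: [[-0.999, -0.053, -0.0], [-0.053, 0.999, 0.0], [0.0, 0.0, -1.0]]
ft_force: [0.7, -0.3, 0.8]
grip_width: 0.2
grasp_force: 0.0
```

```bash
cat >> h.py <<'E'
def look(fn):
    s=sensors.get_state(); print(s['eef_pos'].round(1),'table',tab(s['eef_pos'][:2]).round(1),s['ft_force'].round(1))
    shot('scene',fn+'.png'); im,P,hsv=measure(fn); H,S,V=[hsv[...,i] for i in range(3)]
    v,u=np.mgrid[:384,:512]; m=(H>8)&(H<28)&(S>120)&(V>60)&(v>180)&(v<230)&(u>240)&(u<330)
    q=np.array([tab(ray('scene',a,b,26)) for a,b in zip(u[m],v[m])]); print(len(q),q.min(0),q.max(0)); r,b=rect(q); print(r,b.round(1).tolist())
    return im
E
python3 -c "from h import *; look('i')"
```

```text
[ 487.2 -458.5   21.3] table [ 38.2 -67.8] [ 0.7 -0.3  0.8]
428 [ 18.85564399 -60.30171558] [59.91506306 36.3097992 ]
((39.53759002685547, -11.997711181640625), (41.11391067504883, 96.43826293945312), 0.3257368505001068) [[18.700000762939453, 36.099998474121094], [19.299999237060547, -60.29999923706055], [60.400001525878906, -60.099998474121094], [59.79999923706055, 36.29999923706055]]
```

>>> carry_out:
  deltas:
    - [0, 0.2, 0, 0]
    - [0, 0.2, 0, 0]
    - [0, 0.2, 0, 0]
    - [0, 0.2, 0, 0]
    - [0, 0.2, 0, 0]
    - [0, 0.2, 0, 0]
    - [0, 0, 0, 0]

```text
clock: 11.78
eef_pos: [486.6, -446.4, 21.3]
tool_rot: [[-0.999, -0.054, -0.0], [-0.054, 0.999, 0.0], [0.0, 0.0, -1.0]]
ft_force: [-0.3, -0.8, -0.5]
grip_width: 0.0
grasp_force: 0.0
```

```bash
python3 -c "from h import *; look('j')"
```

```text
[ 486.6 -446.4   21.3] table [ 38.3 -55.6] [-0.3 -0.8 -0.5]
410 [ 19.41205724 -49.55166942] [60.66045368 46.51843815]
((40.15264129638672, -1.5102424621582031), (40.824947357177734, 95.7497787475586), 0.6547169089317322) [[19.200000762939453, 46.099998474121094], [20.299999237060547, -49.599998474121094], [61.099998474121094, -49.099998474121094], [60.0, 46.599998474121094]]
```

>>> carry_out:
  deltas:
    - [0, -0.5, 0, 0]
    - [0, -0.5, 0, 0]
    - [0, 0, -2, 0]
    - [0, 0, -2, 0]
    - [0, -2, -2, 0]
    - [0, -2, -2, 0]
    - [0, 0, 0, 0]
  grip: 1

```text
clock: 12.7
eef_pos: [491.1, -499.8, 105.6]
tool_rot: [[-0.999, -0.052, 0.005], [-0.052, 0.999, -0.006], [-0.005, -0.006, -1.0]]
ft_force: [0.6, -0.2, -0.2]
grip_width: 0.5
grasp_force: 0.0
```

```bash
python3 - <<'E'
from h import *
s=look('k'); t,_=shot('top','l.png')
x=cv2.resize(t[150:220,235:315],(400,350),interpolation=cv2.INTER_CUBIC); y=cv2.resize(s[175:245,235:315],(400,350),interpolation=cv2.INTER_CUBIC)
cv2.imwrite('pics/k2.png',np.hstack([x,y])[:,:,::-1])
E
```

```text
[ 491.1 -499.8  105.6] table [  39.9 -109.3] [ 0.6 -0.2 -0.2]
460 [ 19.41205724 -50.451992  ] [59.73083751 47.20322435]
((39.62595748901367, -1.6482505798339844), (40.25299072265625, 97.64728546142578), 0.16330698132514954) [[19.399999618530273, 47.099998474121094], [19.600000381469727, -50.5], [59.900001525878906, -50.400001525878906], [59.599998474121094, 47.20000076293945]]
```

View pics/k2.png

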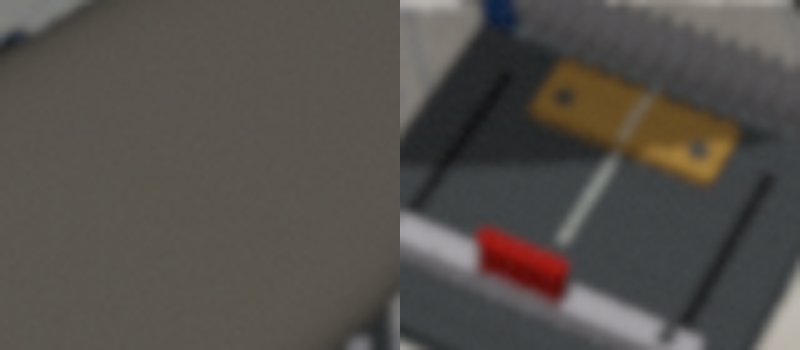

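The leaf's white mark runs on from the centre line (crop (625,150) against (617,155)), so y is within about 1 mm. Next I go behind the leaf with both fingertips.

>>> carry_out:
  deltas:
    - [1.8, 2, 0, 0]
    - [1.8, 2, 0, 0]
    - [0, 2.4, 0, 0]
    - [0, 2.4, 0, 0]
    - [0, 2, 0, 0]
    - [0, 0, 2, 0]
    - [0, 0, 2, 0]
    - [0, 0, 1, 0]
    - [0, 0, 0, 0]
  grip: 0.5

```text
clock: 13.92
eef_pos: [446.9, -389.7, 50.3]
tool_rot: [[-0.999, -0.054, -0.002], [-0.054, 0.999, 0.002], [0.002, 0.002, -1.0]]
ft_force: [0.1, -0.7, 0.2]
grip_width: 42.8
grasp_force: 0.0
```

```bash
python3 -c "
from h import *
s=sensors.get_state(); print(tab(s['eef_pos'][:2]),s['eef_pos'],np.arctan2(-s['tool_rot'][0,1],s['tool_rot'][1,1])-T)"
```

```text
[1.76354328 3.15614353] [ 446.88737621 -389.65168295   50.26518077] -0.0014340913778112946
```

>>> carry_out:
  deltas:
    - [0, -0.3, 1.6, 0]
    - [0, 0, 1.0, 0]
    - [0, 0, 0.5, 0]
    - [0, 0, 0.1, 0]
    - [-0.3, 0, 0, 0]
    - [-0.3, 0, 0, 0]
    - [-0.2, 0, 0, 0]
    - [-0.2, 0, 0, 0]
    - [-0.2, 0, 0, 0]
    - [-0.2, 0, 0, 0]
    - [-0.2, 0, 0, 0]
    - [0, 0, 0, 0]

```text
clock: 15.42
eef_pos: [464.1, -392.8, 19.3]
tool_rot: [[-0.999, -0.054, 0.0], [-0.054, 0.999, 0.0], [-0.0, 0.0, -1.0]]
ft_force: [0.5, -0.3, 0.0]
grip_width: 42.7
grasp_force: 0.0
```

>>> carry_out:
  deltas:
    - [-0.1, 0, 0, 0]
    - [-0.1, 0, 0, 0]
    - [-0.1, 0, 0, 0]
    - [-0.1, 0, 0, 0]
    - [-0.1, 0, 0, 0]
    - [-0.1, 0, 0, 0]
    - [0, 0, 0, 0]

```text
clock: 16.3
eef_pos: [469.9, -392.6, 19.3]
tool_rot: [[-0.999, -0.054, 0.0], [-0.054, 0.999, 0.0], [-0.0, 0.0, -1.0]]
ft_force: [-0.2, -1.1, 0.4]
grip_width: 42.9
grasp_force: 0.1
```

```bash
python3 -c "from h import *; look('m')"
```

```text
[ 469.9 -392.6   19.3] table [24.6 -1. ] [-0.2 -1.1  0.4]
196 [ 31.86771057 -50.84819238] [70.47223114 34.89342073]
((51.169464111328125, -7.977207183837891), (85.7535171508789, 38.568599700927734), 89.97029113769531) [[31.899999618530273, -50.79999923706055], [70.4000015258789, -50.900001525878906], [70.5, 34.900001525878906], [31.899999618530273, 34.900001525878906]]
```

>>> carry_out:
  deltas:
    - [-0.1, 0, 0, 0]
    - [-0.1, 0, 0, 0]
    - [0, 0, 0, 0]

```text
clock: 16.73
eef_pos: [471.8, -392.5, 19.3]
tool_rot: [[-0.999, -0.053, -0.0], [-0.053, 0.999, -0.0], [0.0, -0.0, -1.0]]
ft_force: [-1.0, -0.6, -0.3]
grip_width: 42.3
grasp_force: 0.4
```

>>> carry_out:
  deltas:
    - [-0.1, 0, 0, 0]
    - [0, 0, 0, 0]

```text
clock: 16.98
eef_pos: [472.0, -392.4, 19.2]
tool_rot: [[-0.999, -0.053, -0.002], [-0.053, 0.999, -0.0], [0.002, -0.0, -1.0]]
ft_force: [-3.4, -0.7, 1.4]
grip_width: 42.8
grasp_force: 1.9
```

>>> carry_out:
  deltas:
    - [-0.1, 0, 0, 0]
    - [0, 0, 0, 0]

```text
clock: 17.23
eef_pos: [472.0, -392.4, 19.2]
tool_rot: [[-0.999, -0.053, -0.004], [-0.053, 0.999, -0.0], [0.004, -0.0, -1.0]]
ft_force: [-6.7, -1.4, 1.9]
grip_width: 42.8
grasp_force: 3.1
```

It stopped at tool x ≈ 26.7 in the table frame, which puts the leaf at about 54.7, near fully home. I wiggle it sideways gently under light load to check whether it moves any further.

>>> carry_out:
  deltas:
    - [-0.05, 0.15, 0, 0]
    - [0, 0.1, 0, 0]
    - [0, -0.2, 0, 0]
    - [0, -0.2, 0, 0]
    - [0, 0.15, 0, 0]
    - [0, 0, 0, 0]

```text
clock: 17.98
eef_pos: [472.0, -392.1, 18.6]
tool_rot: [[-0.999, -0.053, -0.005], [-0.053, 0.999, 0.0], [0.005, 0.0, -1.0]]
ft_force: [-7.6, -1.6, 0.3]
grip_width: 42.6
grasp_force: 3.2
```

```bash
python3 - <<'E'
from h import *
s=look('n')
cv2.imwrite('pics/n2.png',cv2.resize(s[170:245,240:340],(800,600),interpolation=cv2.INTER_CUBIC)[:,:,::-1])
E
```

```text
[ 472.  -392.1   18.6] table [26.7 -0.6] [-7.6 -1.6  0.3]
203 [ 34.03602416 -50.451992  ] [74.43009684 36.37234446]
((53.278465270996094, -7.117214202880859), (40.4457893371582, 86.30480194091797), 1.461079716682434) [[32.0, 35.5], [34.20000076293945, -50.79999923706055], [74.5999984741211, -49.70000076293945], [72.4000015258789, 36.5]]
```

View pics/n2.png

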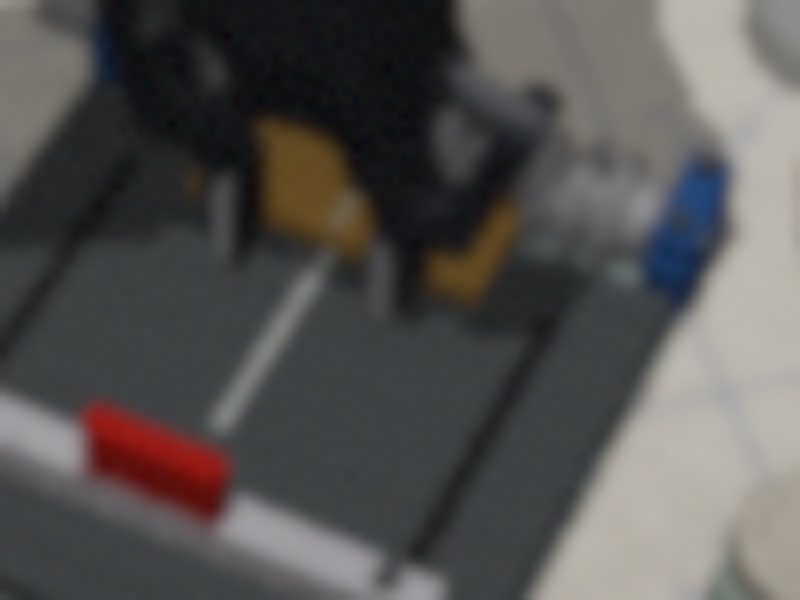

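The teeth are in the threads: the back edge stands at about x 36 after the scene bias, and the mark at (345,215) is in line with the white line. I back off, rise and go behind the bar.

>>> carry_out:
  deltas:
    - [0.3, 0, 0, 0]
    - [0.5, 0, 0, 0]
    - [0.5, 0, 0, 0]
    - [0, 0, -3, 0]
    - [0, 0, -3, 0]
    - [0, 0, -2, 0]
    - [3, 0, 0, 0]
    - [3, 0, 0, 0]
    - [3, 0, 0, 0]
    - [3, 0, 0, 0]
    - [0.2, 0, 0, 0]
    - [0, 0, 0, 0]
  grip: 1

```text
clock: 19.52
eef_pos: [339.9, -399.9, 99.7]
tool_rot: [[-0.999, -0.053, 0.001], [-0.053, 0.999, -0.001], [-0.001, -0.001, -1.0]]
ft_force: [0.1, 0.2, -0.4]
grip_width: 0.1
grasp_force: 0.0
```

```bash
python3 - <<'E'
from h import *
s=look('o')
cv2.imwrite('pics/o2.png',cv2.resize(s[170:245,230:330],(800,600),interpolation=cv2.INTER_CUBIC)[:,:,::-1])
im,P,hsv=measure('o'); v,u=np.mgrid[:384,:512]
m=((hsv[...,0]<7)|(hsv[...,0]>172))&(hsv[...,1]>120)&(v>200)&(v<245)&(u>230)&(u<280)
print('red',m.sum(),np.nanmedian(tab(P[m][:,:2]),0))
E
```

```text
[ 339.9 -399.9   99.7] table [-105.6   -1.2] [ 0.1  0.2 -0.4]
393 [ 34.10456412 -50.451992  ] [74.43009684 45.95274909]
((53.952999114990234, -2.2813034057617188), (40.231834411621094, 96.20973205566406), 0.5037651062011719) [[33.400001525878906, 45.599998474121094], [34.29999923706055, -50.599998474121094], [74.5, -50.20000076293945], [73.5999984741211, 46.0]]
red 126 [-77.01098578  -8.84949665]
```

View pics/o2.png

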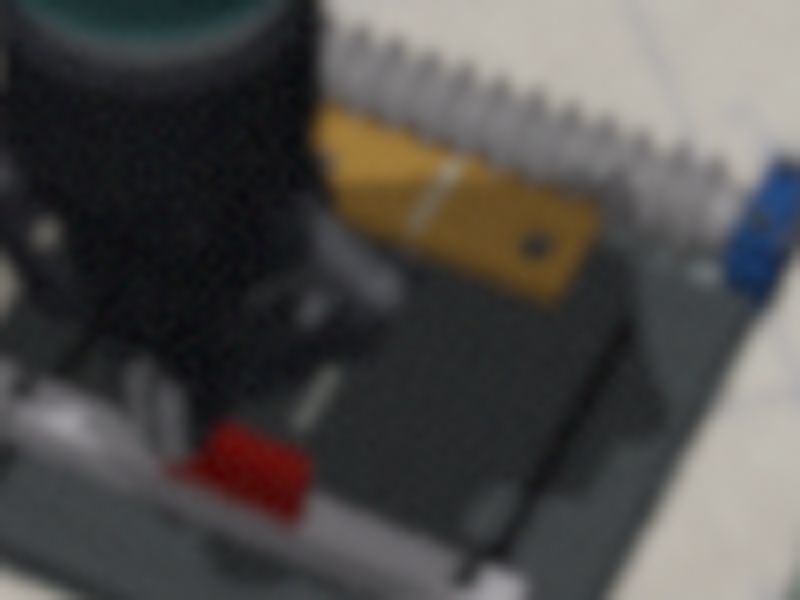

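The leaf lies flush along the spindle, its mark at (435,195) on the line. Now I lower behind the bar and push it forward.

>>> carry_out:
  deltas:
    - [0, 0.1, 3, 0]
    - [0, 0, 2, 0]
    - [0, 0, 1.5, 0]
    - [0, 0, 0.5, 0]
    - [-0.5, 0, 0, 0]
    - [-0.3, 0, 0, 0]
    - [-0.3, 0, 0, 0]
    - [-0.3, 0, 0, 0]
    - [-0.4, 0, 0, 0]
    - [-0.5, 0, 0, 0]
    - [-0.5, 0, 0, 0]
    - [-0.2, 0, 0, 0]

```text
clock: 21.08
eef_pos: [369.6, -396.9, 29.3]
tool_rot: [[-0.999, -0.054, -0.0], [-0.054, 0.999, 0.0], [0.0, 0.0, -1.0]]
ft_force: [-1.4, 0.8, 1.2]
grip_width: 0.1
grasp_force: 0.8
```

>>> carry_out:
  deltas:
    - [-0.5, 0, 0, 0]
    - [-0.6, 0, 0, 0]
    - [-0.6, 0, 0, 0]
    - [-0.6, 0, 0, 0]
    - [-0.6, 0, 0, 0]
    - [-0.6, 0, 0, 0]
    - [-0.6, 0, 0, 0]
    - [-0.6, 0, 0, 0]
    - [-0.6, 0, 0, 0]
    - [-0.4, 0, 0, 0]
    - [-0.2, 0, 0, 0]
    - [0, 0, 0, 0]

```text
clock: 22.58
eef_pos: [428.8, -394.1, 29.5]
tool_rot: [[-0.999, -0.053, 0.001], [-0.053, 0.999, -0.001], [-0.001, -0.001, -1.0]]
ft_force: [-0.1, -0.1, 0.7]
grip_width: 0.4
grasp_force: 0.2
```

```bash
python3 -c "from h import *; look('p')"
```

```text
[ 428.8 -394.1   29.5] table [-16.6  -0.3] [-0.1 -0.1  0.7]
75 [ 34.03602416 -50.451992  ] [74.43009684 -2.50689946]
((47.39452362060547, -31.317901611328125), (37.04924774169922, 46.071739196777344), 27.34254264831543) [[20.399999618530273, -19.399999618530273], [41.5, -60.29999923706055], [74.4000015258789, -43.29999923706055], [53.29999923706055, -2.299999952316284]]
```

>>> carry_out:
  deltas:
    - [-0.4, 0, 0, 0]
    - [-0.5, 0, 0, 0]
    - [-0.4, 0, 0, 0]
    - [-0.3, 0, 0, 0]
    - [-0.3, 0, 0, 0]
    - [-0.2, 0, 0, 0]
    - [-0.2, 0, 0, 0]
    - [-0.1, 0, 0, 0]
    - [-0.1, 0, 0, 0]
    - [0, 0, 0, 0]

```text
clock: 23.88
eef_pos: [453.3, -392.4, 29.3]
tool_rot: [[-0.999, -0.053, 0.0], [-0.053, 0.999, 0.0], [-0.0, 0.0, -1.0]]
ft_force: [-0.9, 0.7, 0.3]
grip_width: 0.1
grasp_force: 0.5
```

>>> carry_out:
  deltas:
    - [-0.1, 0, 0, 0]
    - [-0.1, 0, 0, 0]
    - [-0.1, 0, 0, 0]
    - [0, 0, 0, 0]

```text
clock: 24.38
eef_pos: [456.3, -392.2, 29.3]
tool_rot: [[-0.999, -0.053, 0.0], [-0.053, 0.999, 0.0], [-0.0, 0.0, -1.0]]
ft_force: [-1.4, -0.5, -0.5]
grip_width: 0.0
grasp_force: 0.5
```

>>> carry_out:
  deltas:
    - [-0.1, 0, 0, 0]
    - [-0.1, 0, 0, 0]
    - [0, 0, 0, 0]

```text
clock: 24.75
eef_pos: [457.8, -392.1, 29.3]
tool_rot: [[-0.999, -0.053, -0.001], [-0.053, 0.999, 0.0], [0.001, 0.0, -1.0]]
ft_force: [-2.6, -0.5, 1.0]
grip_width: 0.3
grasp_force: 1.5
```

>>> carry_out:
  deltas:
    - [-0.1, 0, 0, 0]
    - [0, 0, 0, 0]

```text
clock: 25.0
eef_pos: [457.8, -392.1, 29.3]
tool_rot: [[-0.999, -0.053, -0.003], [-0.053, 0.999, -0.0], [0.003, 0.0, -1.0]]
ft_force: [-5.8, -0.5, 2.6]
grip_width: 0.0
grasp_force: 2.9
```

It stopped at 12.5, exactly one bar thickness behind the earlier leaf contact. One more light press, then I retreat.

>>> carry_out:
  deltas:
    - [-0.1, 0, 0, 0]
    - [0, 0, 0, 0]
    - [0, 0, 0, 0]

```text
clock: 25.38
eef_pos: [457.8, -392.1, 29.3]
tool_rot: [[-0.999, -0.052, -0.005], [-0.052, 0.999, -0.0], [0.005, -0.0, -1.0]]
ft_force: [-8.6, -2.5, 4.4]
grip_width: 0.4
grasp_force: 4.1
```

>>> carry_out:
  deltas:
    - [0.3, 0, 0, 0]
    - [0.3, 0, 0, 0]
    - [0.6, 0, 0, 0]
    - [1, 0, 0, 0]
    - [2, 0, 0, 0]
    - [2, 0, -2, 0]
    - [2, 0, -4, 0]
    - [2, 1, -4, 0]
    - [1, 4, -3, 0]
    - [0, 5, 0, 0]
    - [0, 5, 0, 0]
    - [0, 0, 0, 0]

```text
clock: 26.88
eef_pos: [337.8, -244.7, 158.5]
tool_rot: [[-0.998, -0.056, -0.002], [-0.056, 0.998, 0.002], [0.002, 0.002, -1.0]]
ft_force: [-0.2, -1.0, -0.7]
grip_width: 0.1
grasp_force: 0.0
```

```bash
python3 - <<'E'
from h import *
s=look('q'); t,_=shot('top','r.png')
x=cv2.resize(t[145:245,225:325],(400,400),interpolation=cv2.INTER_CUBIC); y=cv2.resize(s[160:260,230:330],(400,400),interpolation=cv2.INTER_CUBIC)
cv2.imwrite('pics/q2.png',np.hstack([x,y])[:,:,::-1])
E
```

```text
[ 337.8 -244.7  158.5] table [-99.1 153.9] [-0.2 -1.  -0.7]
230 [ 46.43801203 -50.05262557] [74.67743535 47.33309378]
((60.09178924560547, -1.29034423828125), (27.947166442871094, 97.21649169921875), 1.2184516191482544) [[45.099998474121094, 47.0], [47.20000076293945, -50.20000076293945], [75.0999984741211, -49.599998474121094], [73.0, 47.599998474121094]]
```

View pics/q2.png

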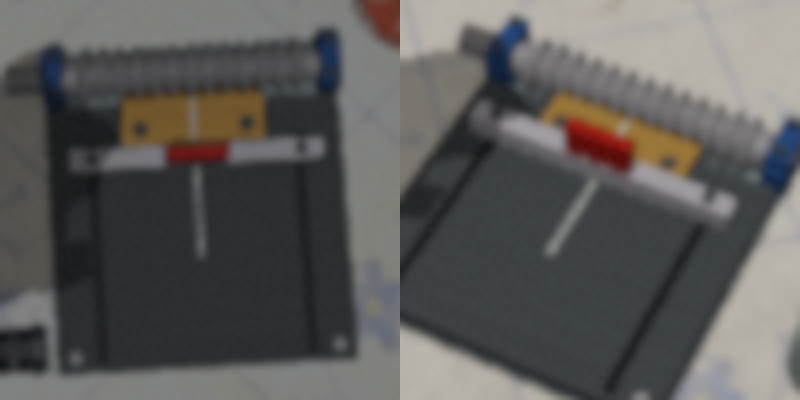

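Both views show the leaf seated against the spindle, its mark on the line (top view (193,120) against (198,200)). The bar lies flat against the leaf's back and the arm is clear. I hand the job in.

```bash
python3 -c "from rig import env; print(env.finish_job())"
```

```text
the job is handed in; nothing more can be done
None
```

The job is handed in, with no verdict returned: the camera views show the leaf meshed on the centre line and square, with the bar resting against its back, and the wrist force during the pushes I checked stayed under about 12 N.

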